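# Wind the cup-filling carousel on by one cup

## Task

The red-lidded cup at the sauce spout is done: wind the carousel's worm-drive crank clockwise until the next, empty cup stands right under the spout, without running past it. The crank is sprung up out of drive, so press it down gently, feel for where its dogs drop in, and keep it lightly pressed for all the turns; never force it down. Then let the crank spring up and let go, leaving the carousel itself and the things standing around untouched.

Things in the scene. Friction and masses are not known exactly. Their poses are not given: they have to be found in the camera images.
- filler: filling machine, fixed: aluminium plate (own x -135..135, y -70..330 mm), grey gearbox 85 x 85 mm, top at 70 mm, under the crank; white turntable 244 mm across, its vertical axis at (0, 190) mm, with 8 cups, nothing on it above 92 mm; steel spout column at (125, 190) mm, 160 mm tall. Origin on the table under the crank's vertical axis; own x away from the robot, y to the turntable
- spout (a point): lower end of the red spout, 110 mm above the table, over the circle of the cups (radius 90 mm about the turntable's axis)
- carousel (a joint): turn of the turntable, rad; 0 with the last lidded cup under the spout (it starts near that, -0.13 to 0.04), grows clockwise seen from above; next, empty cup under the spout at 0.785. The worm holds it, it cannot be pushed round. 32 turns of the worm shaft make one of the turntable: a cup takes 4 full clockwise turns (from above) of the crank in drive
- next_cup (a point): rim centre of the next, empty cup (black, open, 54 mm across; the finished ones have red lids), 80 mm above the table, on the turntable; it must come to 30 mm straight below spout
- crank: steel crank: hub 50 mm across, 14 mm thick, flat arm to 60 mm from the axis. Origin on its vertical turning axis at the hub's underside, 96 mm above the table when up; x axis along the arm to the grip, whose axis is 45 mm out. Two opposite dogs under the hub, 5 mm tall. Starts at any angle. Up, it turns freely and drives nothing; in drive it takes about 3 N at the grip. Pressed or driven against the worm shaft with over 40 N is forcing
- clutch (a joint): how far the crank is pressed down, m: 0 up. A spring lifts it, 4 N at 0, 6 N at 9 mm. From 4 mm its dogs may meet the shaft's four (90 degrees apart, hidden below the hub, at any angle; three quarters of all crank angles are blocked) top to top: solid, no drive. Between (23 degree gaps) it drops to a solid stop at 9 mm and drives from 5.5 mm on, after up to 23 degrees' lost motion. Let go, it springs up
- grip_center (a point): centre of the upright black crank grip, a cylinder 26 mm across, its top 25 mm above this point, a flange 36 mm across 24 mm below it; 138 mm above the table when the crank is up. The grip spins freely on the crank, so fingers holding it need not turn
- jug_center (a point): centre of a loose sauce jug, 96 mm diameter, 210 mm tall; leave it alone
- shaker_center (a point): centre of a loose metal shaker can, 52 mm diameter, 105 mm tall; leave it alone
- jug_lid_center (a point): centre of a loose black jug lid, 48 mm diameter, 14 mm tall; leave it alone

How it is judged:
By the outcome, as a careful person would: the job done as asked, in the order asked, and still so for the second after the job is handed in, with the robot touching nothing.
It also fails if it takes over 72 s, if anything falls off the work surface, if the arm or the gripper's body presses on something with over 40 N, if the wrist force passes 120 N, or if a joint passes its speed limit or range.

## Robot

A 6-joint arm with a two-finger parallel gripper is mounted at the origin on the work surface. World frame = base frame: x ahead of the robot, y to its left, z up, the work surface at z = 0. Lengths are in m, angles in rad, forces in N, time in s.
With the tool pointing down it reaches from about 0.225 to 0.875 m from the base axis. Payload 3.4 kg.
Tool frame: the origin (TCP) lies midway between the tips of the shut fingers; the grasp point (between the pads) lies 19 mm behind it (bot.grip_depth is the distance from the TCP to the grasp point, in m); z points along the fingers, y is the line along which they close (so a half turn about z gives the same grasp; the last joint's range is limited). The gripper opens to 85 mm and grips with 20 to 120 N. Pads are 22 mm wide; open, the fingers measure 114 mm over their backs; the gripper's body (76 mm by 85 mm) begins 54 mm behind the grasp point. The pads swing forward as they close: fully open they stand 13 mm farther back than shut.
Start: joints at [-1.423, 0.276, 1.505, -0, 1.361, -0.121], TCP at [0.153, -0.554, 0.231] pointing down, gripper open.
Joint ranges: [-2.89, 2.89], [-0.75, 2.08], [0.22, 2.7], [-1.18, 4.32], [0.11, 2.71], [-2.7, 2.7]. Speed limits (rad/s): [2.57, 2.57, 3.14, 3.14, 3.14, 3.14].

## Interface

Orientations are given as a unit quaternion [x, y, z, w].
In Python, from rig import bot, grab_frame, calibration, boxes_of, trace, pinpoint gives the robot as it stands.
- The arm moves only by the tool drive_tool, never from a script. Its argument "targets" is one flat list of numbers, 4 for each row, row after row: the shift along the tool's x, y, z in cm, then the turn about the tool's z in degrees. A call has 1 to 12 rows; each row shifts and turns the commanded pose from where the row before left it, along the tool's axes as they then stand; what a row does not reach is not made up. A row lasts 1/12 s, in which the tool goes at most 41.7 mm and 7.16 degrees, less where a joint would pass 70% of its speed; a pose out of reach is approached as far as the arm can. A call is refused whole if a number of a shift passes 4.17 or a number of a turn 7.16, either way. A call with a gripper value outside its range is refused whole. "claw" is the closure, from 0 (fully open) to 1 (shut), set as the call begins (left out, the last holds). The fingers move at their own pace and stop on an object; the grip force is fixed at half the most. Time passes only in rows, so rows that do not move let the fingers close. It gives the time, the measured TCP pose, the force, the opening and the grip force at its end, in the units of the state.
- bot.observe(): the state, without advancing time (a new reading comes with each control period).
- grab_frame(name): name is "scene" or "top" or "wrist"; returns (picture, depth): 400x640x3 uint8, red, green, blue; 400x640 float32, m along the optical axis (not along the pixel's ray), 0 where there is no reading.
- calibration(name): a dict with "K" (3x3 intrinsics, pixels), "xyz" and "rotation" of the camera in the world; the wrist camera has in their place "hand_eye" (4x4, takes a point from camera to tool coordinates, whose origin is the TCP and whose axes are the flange's). Camera axes: x right, y up, looking along -z (the intrinsics and any distortion apply to the point x, -y, -z); pixel columns grow to the right and rows downward; lengths in m; the calibration is good to about 2 mm. A picture is of the moment at which its call begins: read the wrist's pose just before it. calibration takes no time and is no camera call.
- bot.job_done(): hands the job in; it is judged then, once.
Trained networks look in the newest picture that a camera, given by its name, has taken for a name from the list of things; names that differ only in an ending like _2 or _b are one class to them, and where a whole thing is asked for, a point or a joint stands for the part that bears it (a point fixed in the world has none). Each returns a list of dicts, best first, with "p" (0 to 1); they miss things now and then, are a little off and sometimes report something else, mostly with a low value. They report only what shows in the picture. A call takes as long as a camera call.
- boxes_of(camera, query): "uv" ([column, row] in pixels, amid what is visible of it).
- trace(camera, query): "mask" (400x640 bool, what is visible of it) and "uv" ([column, row] in pixels, amid what is visible of it).
- pinpoint(camera, query): "uv" ([column, row] in pixels: a listed point, or the origin of a listed thing).
The state is a dict: "clock": time; "joint_positions": joint angles; "qd": joint speeds; "joint_torque": joint torques, N m; "tcp_pos": TCP position; "orientation": TCP orientation; "ft_force": force on the tool from outside, world axes, zero at the start; "ft_torque": the same for the moment, N m; "finger_gap": opening from 0.0 (shut) to 1.0 (fully open); "grip_force": force on a finger pad.
Only numpy, scipy, OpenCV 4.12 (cv2) and the standard library are available. Lean on these libraries where they do the work, as an engineer would, in place of code of your own. Each camera call takes 0.05 s, during which the arm holds its last target. There are 200 camera calls.

## Working session

There is one attempt and no reset: what is moved stays moved. The work goes in short steps, Python scripts to look and compute and a tool call to move; the robot and the scene stay as the last step left them, time stands still between calls to the robot, and variables do not carry over. Pictures are saved under pics/ and viewed, at most 10 in all, crops included, and the job is handed in when it is done.

Besides the shell and the picture viewer there is one more tool, called after "Request:" as name(argument=value, ...) on one line, values as JSON. drive_tool: Moves the arm, as the interface text tells. Its arguments: {"type":"object","properties":{"targets":{"type":"array"},"claw":{"type":"number"}},"required":["targets"]}

```bash
ls; mkdir -p pics; cat > h.py <<'E'
import numpy as np, cv2
from rig import bot, grab_frame, calibration, boxes_of, trace, pinpoint
from scipy.spatial.transform import Rotation as R
def cam(n):
    c=calibration(n); K=np.array(c["K"])
    if "xyz" in c:
        r=np.array(c["rotation"]); 
        r=r if r.shape==(3,3) else R.from_quat(r).as_matrix()
        return K,r,np.array(c["xyz"]),c
    o=bot.observe(); H=np.array(c["hand_eye"]); T=R.from_quat(o["orientation"]).as_matrix()
    return K,T@H[:3,:3],T@H[:3,3]+np.array(o["tcp_pos"]),c
def ray(C,uv):
    K,r,t,_=C
    d=np.linalg.inv(K)@[uv[0],uv[1],1]; return r@(d*[1,-1,-1])
def atz(C,uv,z):
    d=ray(C,uv); t=C[2]; return t+d*(z-t[2])/d[2]
def atd(C,uv,dep): return C[2]+ray(C,uv)*dep
def proj(C,p):
    K,r,t,_=C; q=(r.T@(np.array(p)-t))*[1,-1,-1]; q=K@q; return q[:2]/q[2]
E
python3 - <<'E'
from h import *
Z=dict(filler=0,spout=.11,next_cup=.08,crank=.096,grip_center=.138,jug_center=.105,shaker_center=.0525,jug_lid_center=.007)
ims=[]
for n in ("top","scene"):
    C=cam(n); im,d=grab_frame(n); cv2.imwrite(f"pics/{n}0.png",im[:,:,::-1])
    print(n,C[3])
    for q,z in Z.items():
        r=pinpoint(n,q)
        for k in r[:2]: print(q,np.round(k["uv"]),round(k["p"],2),np.round(atz(C,k["uv"],z),4))
print(bot.observe()); print(bot.grip_depth)
E
```

```text
pics
top {'K': array([[506.92754516,   0.        , 324.93498919],
       [  0.        , 506.92754516, 200.40651038],
       [  0.        ,   0.        ,   1.        ]]), 'xyz': array([ 0.45778496, -0.07742108,  1.34116994]), 'rotation': array([-0.03430029,  0.03074182,  0.71387681, -0.69875484])}
filler [298. 209.] 0.56 [5.595e-01 5.000e-04 0.000e+00]
spout [219. 169.] 0.67 [0.6543 0.1861 0.11  ]
next_cup [194. 183.] 0.79 [0.6255 0.2559 0.08  ]
crank [295. 204.] 0.73 [0.5644 0.0012 0.096 ]
crank [220. 165.] 0.62 [0.667  0.1863 0.096 ]
grip_center [299. 224.] 0.54 [ 0.5145 -0.0091  0.138 ]
jug_center [386. 168.] 0.76 [ 0.6487 -0.2246  0.105 ]
shaker_center [386. 222.] 0.62 [ 0.5196 -0.227   0.0525]
shaker_center [301. 206.] 0.39 [ 0.563  -0.0106  0.0525]
jug_lid_center [340. 134.] 0.49 [ 0.7574 -0.115   0.007 ]
scene {'K': array([[389.51936935,   0.        , 324.64429431],
       [  0.        , 389.51936935, 194.19262641],
       [  0.        ,   0.        ,   1.        ]]), 'xyz': array([1.08899959, 0.03066019, 0.71777293]), 'rotation': array([0.21505857, 0.26462944, 0.74173266, 0.57
[... 444 characters left out ...]
9, 'joint_positions': array([-1.42300099e+00,  2.75883976e-01,  1.50488645e+00,  7.96738075e-06,
        1.36071716e+00, -1.21008590e-01]), 'qd': array([ 0.00092321, -0.00198359,  0.00109749,  0.00043646, -0.00138478,
       -0.00077874]), 'joint_torque': array([-8.62579473e-04, -4.16641331e+01, -2.46099544e+01, -6.08360770e-04,
        4.46858576e-05, -7.03587034e-06]), 'tcp_pos': array([ 0.15270523, -0.5543855 ,  0.23134257]), 'orientation': array([9.90981754e-01, 1.33996866e-01, 4.59940040e-06, 5.24781003e-05]), 'ft_force': array([ 0.50937823, -0.50953454,  0.2658262 ]), 'ft_torque': array([-0.00077133,  0.034613  ,  0.01984969]), 'grip_force': 0.0, 'finger_gap': 1.000203229375706}
0.0187
```

```bash
python3 -c "
import cv2
a=cv2.imread('pics/top0.png')[100:300,140:440];b=cv2.imread('pics/scene0.png')[100:350,200:600]
cv2.imwrite('pics/t0.png',cv2.resize(a,(780,520),interpolation=cv2.INTER_CUBIC));cv2.imwrite('pics/s0.png',cv2.resize(b,(800,500),interpolation=cv2.INTER_CUBIC))"
```

```text
(no output)
```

View pics/t0.png

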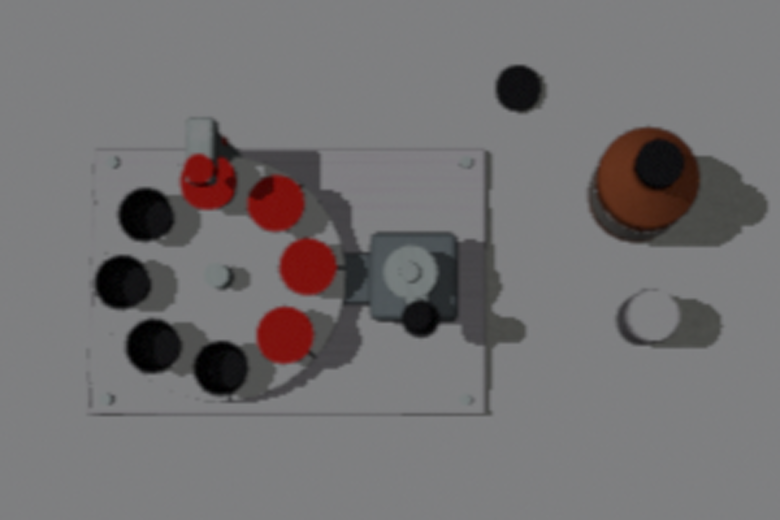

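View pics/s0.png

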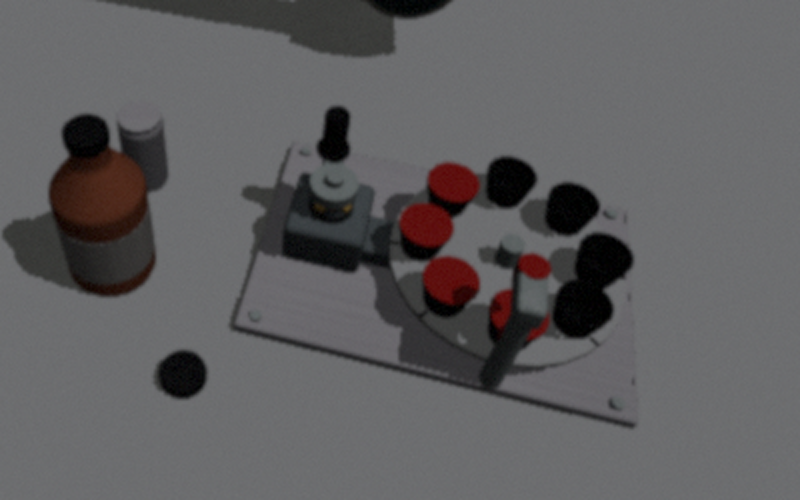

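Request:
drive_tool(targets=[0,0,-2,5.13,0,0,-4,5.13,0,0,-3,5.13,1.94,-3.46,0,0,1.94,-3.46,0,0,1.94,-3.46,0,0,1.94,-3.46,0,0,1.94,-3.46,0,0,1.94,-3.46,0,0,1.94,-3.46,0,0,1.94,-3.46,0,0,1.94,-3.46,0,0])

```text
clock: 1.9
tcp_pos: [0.3277, -0.2411, 0.3216]
orientation: [1.0, -0.0, 0.0, 0.0]
ft_force: [0.1, 0.8, -0.3]
finger_gap: 0.998
grip_force: 0.0
```

Request:
drive_tool(targets=[1.94,-3.46,0,0,1.94,-3.46,0,0,1.94,-3.46,0,0,1.94,-3.46,0,0,1.94,-3.46,0,0,1.94,-3.46,0,0,1.94,-3.46,0,0,0,0,0,0,0,0,0,0])

```text
clock: 2.65
tcp_pos: [0.4634, 0.001, 0.321]
orientation: [1.0, 0.002, -0.0, 0.0]
ft_force: [0.1, -0.8, 0.5]
finger_gap: 1.0
grip_force: 0.0
```

```bash
python3 - <<'E'
from h import *
Z=dict(spout=.11,next_cup=.08,crank=.096,grip_center=.138)
C=cam("wrist"); im,d=grab_frame("wrist"); cv2.imwrite("pics/w1.png",im[:,:,::-1])
print(C[3],C[2])
for q,z in Z.items():
    for k in pinpoint("wrist",q)[:2]:
        u,v=np.int32(k["uv"]); print(q,np.round(k["uv"]),round(k["p"],2),np.round(atz(C,k["uv"],z),4), d[v,u], np.round(atd(C,k["uv"],d[v,u]),4))
print(bot.observe())
E
```

```text
{'K': array([[343.41800594,   0.        , 320.22094781],
       [  0.        , 343.41800594, 200.17643392],
       [  0.        ,   0.        ,   1.        ]]), 'hand_eye': array([[-4.18998305e-04,  9.56747872e-01,  2.90918088e-01,
         7.41677157e-02],
       [ 9.99999855e-01,  4.99070527e-04, -2.01040850e-04,
         5.43388123e-04],
       [-3.37534048e-04,  2.90917961e-01, -9.56747943e-01,
        -1.43323092e-01],
       [ 0.00000000e+00,  0.00000000e+00,  0.00000000e+00,
         1.00000000e+00]])} [0.53770593 0.00086543 0.46429498]
crank [326.  71.] 0.96 [ 0.5616 -0.0046  0.096 ] 0.3239833 [ 0.5601 -0.0043  0.1188]
grip_center [332. 117.] 0.56 [ 0.5186 -0.01    0.138 ] 0.2919686 [ 0.5201 -0.0091  0.1644]
{'clock': 2.9, 'joint_positions': array([-1.54587113e-01,  6.24435435e-02,  1.55353237e+00, -5.11197028e-04,
        1.52550341e+00,  1.41836785e+00]), 'qd': array([-0.00599205, -0.00027262, -0.0015558 ,  0.00216448,  0.00039309,
        0.00281521]), 'joint_torque': array([ 3.62435058e-01, -2.95160025e+01, -2.57539290e+01,  2.14063487e-02,
       -2.40559071e-03, -2.60615961e-03]), 'tcp_pos': array([ 0.46248289, -0.00201971,  0.32141577]), 'orientation': array([ 9.99999396e-01, -1.06775707e-03,  1.69562859e-05,  2.60998888e-04]), 'ft_force': array([-0.20068701, -0.03353323, -0.81058564]), 'ft_torque': array([-0.03217244,  0.03067244,  0.0224128 ]), 'grip_force': 0.0, 'finger_gap': 0.9985121127267104}
```

View pics/w1.png

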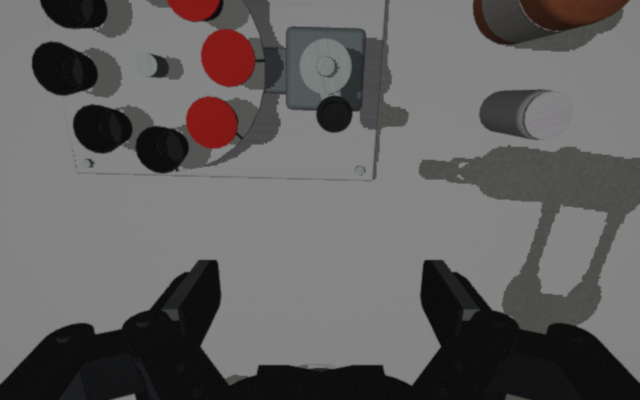

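```bash
cat >> h.py <<'E'
def lids(im):
    hsv=cv2.cvtColor(im,cv2.COLOR_RGB2HSV)
    m=((hsv[...,0]<8)|(hsv[...,0]>172))&(hsv[...,1]>190)&(hsv[...,2]>60)
    n,l,s,c=cv2.connectedComponentsWithStats(m.astype(np.uint8)); return [(c[i],s[i]) for i in range(1,n) if s[i][4]>60],m
E
python3 - <<'E'
from h import *
C=cam("wrist"); im,d=grab_frame("wrist")
g=cv2.cvtColor(im,cv2.COLOR_RGB2GRAY)
m=(g<45).astype(np.uint8); m[:90]=0;m[140:]=0;m[:,:305]=0;m[:,360:]=0
ys,xs=np.nonzero(m); print("grip blob",xs.min(),xs.max(),ys.min(),ys.max())
# grip top by depth
t=np.argwhere((d>0)); 
vv,uu=np.mgrid[0:400,0:640]; P=np.array([atd(C,(u,v),d[v,u]) for v in range(20,150) for u in range(270,390)]); 
top=P[(P[:,2]>.155)&(P[:,2]<.175)]; print("griptop",len(top),(top.min(0)+top.max(0))/2,top.max(0)-top.min(0))
kn=P[(P[:,2]>.1145)&(P[:,2]<.13)&(P[:,0]>.545)]; print("knob",len(kn),(kn.min(0)+kn.max(0))/2,kn.max(0)-kn.min(0))
hb=P[(P[:,2]>.105)&(P[:,2]<.1145)&(P[:,0]>.53)];print("hub",len(hb),(hb.min(0)+hb.max(0))/2,hb.max(0)-hb.min(0))
print(bot.observe()["tcp_pos"])
for n in ("top","scene"):
    C=cam(n); im=cv2.imread(f"pics/{n}0.png")[:,:,::-1].copy(); L,_=lids(im)
    for c,s in L: print(n,np.round(c,1),s[2:],np.round(atz(C,c,.085),4))
_,d=grab_frame("top");C=cam("top")
P=np.array([atd(C,(u,v),d[v,u]) for v in range(130,290) for u in range(165,345)])
for lo,hi in((.14,.17),(.075,.095)):
    q=P[(P[:,2]>lo)&(P[:,2]<hi)]; print(lo,len(q),q.min(0),q.max(0))
E
```

```text
grip blob 313 357 95 130
griptop 707 [ 0.52027278 -0.01340367  0.16098209] [0.0242646  0.02493264 0.00985947]
knob 292 [ 0.56391459 -0.00375308  0.11900968] [0.01683805 0.01701362 0.0048003 ]
hub 2098 [ 0.55984565 -0.00423906  0.11011249] [0.05821936 0.04924604 0.00873631]
[ 0.46254387 -0.00199938  0.32147006]
top [ 12.5 157.6] [ 30  30 611] [0.699  0.7118 0.085 ]
top [219.8 169.8] [ 20  20 301] [0.6564 0.1895 0.085 ]
top [245.8 177.7] [ 21  20 328] [0.6351 0.1245 0.085 ]
top [258.1 202.1] [ 21  21 332] [0.5732 0.0943 0.085 ]
top [249.3 228.6] [ 20  20 333] [0.5076 0.1165 0.085 ]
top [597.8 288.1] [ 32  24 591] [ 0.3443 -0.7339  0.085 ]
scene [426.3 191.4] [ 24  18 341] [0.5116 0.1205 0.085 ]
scene [412.9 212.1] [ 25  21 410] [0.5749 0.0981 0.085 ]
scene [423.9 239. ] [ 27  23 395] [0.6354 0.1253 0.085 ]
scene [466.5 232.5] [ 16  10 115] [0.5993 0.2055 0.085 ]
scene [450.8 254.2] [ 10  18 113] [0.6572 0.1775 0.085 ]
0.14 348 [ 0.51725773 -0.02444586  0.14004926] [0.70517472 0.19693447 0.16799204]
0.075 1309 [ 0.46407544 -0.04165074  0.07506007] [0.69369114 0.30140805 0.09416243]
```

Request:
drive_tool(targets=[2.9,0.57,0,0,2.88,0.57,0,0,0,0,3.5,0,0,0,3.5,0,0,0,3.5,0,0,0,3.5,0,0,0,2.5,0,0,0,1.5,0,0,0,1.0,0,0,0,0,0,0,0,0,0,0,0,0,0])

```text
clock: 4.0
tcp_pos: [0.5219, -0.0126, 0.1326]
orientation: [1.0, -0.0, 0.001, 0.0]
ft_force: [-0.1, 0.5, -0.2]
finger_gap: 1.001
grip_force: 0.0
```

```bash
python3 - <<'E'
from h import *
C=cam("wrist"); im,d=grab_frame("wrist"); cv2.imwrite("pics/w2.png",im[:,:,::-1])
P=np.array([atd(C,(u,v),d[v,u]) for v in range(0,400,2) for u in range(200,440,2) if d[v,u]>0])
q=P[(P[:,2]>.157)&(P[:,2]<.17)&(abs(P[:,0]-.52)<.03)&(abs(P[:,1]+.013)<.025)];print(len(q),(q.min(0)+q.max(0))/2,q.max(0)-q.min(0))
o=bot.observe();print(o["tcp_pos"],o["ft_force"])
E
```

```text
877 [ 0.52064421 -0.01286138  0.16164377] [0.02586636 0.02532213 0.00901719]
[ 0.52198179 -0.01251752  0.1327967 ] [-0.98809846 -0.50140482 -0.34573316]
```

View pics/w2.png

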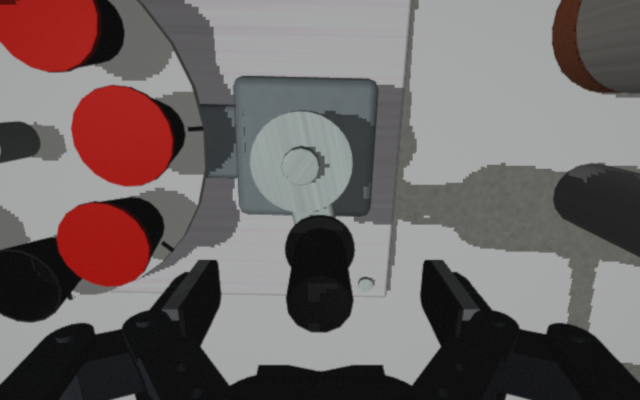

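Request:
drive_tool(targets=[-0.1,0,0.6,0,0,0,0.65,0,0,0,0,0])

```text
clock: 4.3
tcp_pos: [0.5189, -0.012, 0.1179]
orientation: [1.0, 0.0, -0.001, -0.0]
ft_force: [-0.1, -0.0, -1.3]
finger_gap: 1.001
grip_force: 0.0
```

Request:
drive_tool(targets=[0,0,0,0,0,0,0,0,0,0,0,0,0,0,0,0,0,0,0,0,0,0,0,0,0,0,0,0,0,0,0,0], claw=1)

```text
clock: 4.97
tcp_pos: [0.5199, -0.0122, 0.119]
orientation: [1.0, 0.0, 0.0, 0.0]
ft_force: [-0.2, 0.4, 1.8]
finger_gap: 0.286
grip_force: 58.7
```

```bash
python3 - <<'E'
from h import *
C=cam("wrist"); im,d=grab_frame("wrist")
P=np.array([atd(C,(u,v),d[v,u]) for v in range(0,400) for u in range(200,440) if d[v,u]>0])
for nm,lo,hi in(("knob",.115,.124),("hub",.106,.1145)):
    q=P[(P[:,2]>lo)&(P[:,2]<hi)&(P[:,0]>.545)&(abs(P[:,1])<.04)];print(nm,len(q),(q.min(0)+q.max(0))/2,q.max(0)-q.min(0))
o=bot.observe();print(o["tcp_pos"],o["ft_force"],o["ft_torque"],o["finger_gap"],o["grip_force"])
E
```

```text
knob 1333 [ 0.56452623 -0.0038507   0.11829554] [0.01764674 0.01757672 0.0064574 ]
hub 7761 [ 0.56717173 -0.00384766  0.11030672] [0.04432134 0.04996289 0.00829054]
[ 0.51991063 -0.01216125  0.11901576] [-0.32772028  0.95436291  2.61002622] [ 0.03321664  0.08811841 -0.06334808] 0.28416007909670354 58.6745148897171
```

Request:
drive_tool(targets=[0,0,0.15,0,0,0,0.15,0,0,0,0,0,0,0,0,0])

```text
clock: 5.35
tcp_pos: [0.5198, -0.0122, 0.1159]
orientation: [1.0, 0.0, 0.0, 0.0]
ft_force: [-0.2, -0.7, 4.7]
finger_gap: 0.293
grip_force: 58.7
```

Request:
drive_tool(targets=[0,0,0.1,0,0,0,0,0,0,0,0,0])

```text
clock: 5.6
tcp_pos: [0.5198, -0.0122, 0.1149]
orientation: [1.0, 0.0, 0.0, 0.0]
ft_force: [-2.0, -0.5, 3.7]
finger_gap: 0.29
grip_force: 58.7
```

Request:
drive_tool(targets=[0,0,0.05,0,0,0,0,0,0,0,0,0])

```text
clock: 5.85
tcp_pos: [0.5199, -0.0122, 0.1144]
orientation: [1.0, 0.0, 0.0, 0.0]
ft_force: [-1.0, -0.8, 4.0]
finger_gap: 0.287
grip_force: 58.7
```

Request:
drive_tool(targets=[0,0,0.05,0,0,0,0,0,0,0,0,0])

```text
clock: 6.1
tcp_pos: [0.5199, -0.0122, 0.1139]
orientation: [1.0, 0.0, 0.0, 0.0]
ft_force: [-1.6, -0.2, 4.6]
finger_gap: 0.289
grip_force: 58.7
```

Request:
drive_tool(targets=[0,0,0.05,0,0,0,0,0,0,0,0,0])

```text
clock: 6.35
tcp_pos: [0.5199, -0.0122, 0.1134]
orientation: [1.0, 0.0, 0.0, 0.0]
ft_force: [-2.2, -0.2, 4.7]
finger_gap: 0.288
grip_force: 58.7
```

Request:
drive_tool(targets=[0,0,0.05,0,0,0,0,0,0,0,0,0])

```text
clock: 6.6
tcp_pos: [0.5198, -0.0122, 0.1129]
orientation: [1.0, 0.0, 0.0, 0.0]
ft_force: [-1.7, -0.7, 5.7]
finger_gap: 0.284
grip_force: 58.7
```

Request:
drive_tool(targets=[0,0,0.05,0,0,0,0,0,0,0,0,0])

```text
clock: 6.85
tcp_pos: [0.5199, -0.0121, 0.1124]
orientation: [1.0, 0.0, 0.0, 0.0]
ft_force: [-2.2, -1.2, 5.7]
finger_gap: 0.289
grip_force: 58.7
```

```bash
cat >> h.py <<'E'
def hub():
    C=cam("wrist"); im,d=grab_frame("wrist")
    P=np.array([atd(C,(u,v),d[v,u]) for v in range(0,400) for u in range(200,440) if d[v,u]>0])
    r=np.hypot(P[:,0]-.5645,P[:,1]+.0039)
    print("hub z",np.median(P[(r>.012)&(r<.021)&(P[:,2]>.09),2]),"knob z",np.median(P[(r<.005)&(P[:,2]>.09),2]))
E
python3 - <<'E'
from h import *
hub(); o=bot.observe();print(o["tcp_pos"],o["ft_force"],o["ft_torque"])
E
```

```text
hub z 0.10432932604449616 knob z 0.11235433839197673
[ 0.51985281 -0.01216904  0.11245414] [-1.74246735 -0.06102517  5.05446875] [-0.05013645  0.12628296  0.01662419]
```

Request:
drive_tool(targets=[0,0,0.05,0,0,0,0.05,0,0,0,0,0,0,0,0,0])

```text
clock: 7.23
tcp_pos: [0.5198, -0.0122, 0.1115]
orientation: [1.0, 0.0, 0.0, 0.0]
ft_force: [-0.8, -0.4, 5.7]
finger_gap: 0.288
grip_force: 58.7
```

```bash
python3 - <<'E'
from h import *
hub(); o=bot.observe();print(o["tcp_pos"],o["ft_force"],o["ft_torque"])
c=np.array([.5645,-.0039]);p=o["tcp_pos"][:2]-c
r=np.hypot(*p);a=np.degrees(np.arctan2(-p[1],p[0]))
print(r,a)
def rows(a0,st,n,R=4.5):
    t=np.radians(a0+st*np.arange(n+1)); q=R*np.c_[np.cos(t),np.sin(t)]
    dq=np.diff(np.round(q,2),axis=0); return ", ".join(f"{x:.2f}, {y:.2f}, 0, 0" for x,y in dq)
for k in range(2): print(rows(a+180*k,15,12))
E
```

```text
hub z 0.10339996212502775 knob z 0.11137435277944108
[ 0.51984183 -0.01216223  0.11149911] [-2.7468311  -0.69072639  5.39121883] [0.02427784 0.1577013  0.01841271]
0.045416043260345464 169.51820017472465
-0.07, -1.17, 0, 0, 0.25, -1.15, 0, 0, 0.53, -1.05, 0, 0, 0.79, -0.87, 0, 0, 0.98, -0.64, 0, 0, 1.12, -0.36, 0, 0, 1.17, -0.07, 0, 0, 1.15, 0.25, 0, 0, 1.05, 0.53, 0, 0, 0.87, 0.79, 0, 0, 0.64, 0.98, 0, 0, 0.36, 1.12, 0, 0
0.07, 1.17, 0, 0, -0.25, 1.15, 0, 0, -0.53, 1.05, 0, 0, -0.79, 0.87, 0, 0, -0.98, 0.64, 0, 0, -1.12, 0.36, 0, 0, -1.17, 0.07, 0, 0, -1.15, -0.25, 0, 0, -1.05, -0.53, 0, 0, -0.87, -0.79, 0, 0, -0.64, -0.98, 0, 0, -0.36, -1.12, 0, 0
```

Request:
drive_tool(targets=[-0.07,-1.17,0,0,0.25,-1.15,0,0,0.53,-1.05,0,0])

```text
clock: 7.53
tcp_pos: [0.5259, 0.0209, 0.1114]
orientation: [1.0, 0.0, -0.001, 0.001]
ft_force: [-1.8, -3.9, 4.6]
finger_gap: 0.292
grip_force: 58.9
```

Request:
drive_tool(targets=[0.79,-0.87,0,0,0.98,-0.64,0,0,1.12,-0.36,0,0])

```text
clock: 7.78
tcp_pos: [0.5543, 0.0409, 0.1113]
orientation: [1.0, 0.001, -0.002, 0.0]
ft_force: [-3.8, -0.1, 6.2]
finger_gap: 0.29
grip_force: 59.1
```

Request:
drive_tool(targets=[1.17,-0.07,0,0,1.15,0.25,0,0,1.05,0.53,0,0])

```text
clock: 8.03
tcp_pos: [0.5888, 0.0346, 0.1113]
orientation: [1.0, 0.0, -0.001, -0.001]
ft_force: [-3.2, 2.0, 6.5]
finger_gap: 0.285
grip_force: 59.1
```

Request:
drive_tool(targets=[0.87,0.79,0,0,0.64,0.98,0,0,0.36,1.12,0,0])

```text
clock: 8.28
tcp_pos: [0.6084, 0.0057, 0.1113]
orientation: [1.0, 0.0, -0.0, -0.001]
ft_force: [-2.0, 3.2, 5.7]
finger_gap: 0.286
grip_force: 59.1
```

Request:
drive_tool(targets=[0.07,1.17,0,0,-0.25,1.15,0,0,-0.53,1.05,0,0,-0.79,0.87,0,0,-0.98,0.64,0,0,-1.12,0.36,0,0,-1.17,0.07,0,0,-1.15,-0.25,0,0,-1.05,-0.53,0,0,-0.87,-0.79,0,0,-0.64,-0.98,0,0,-0.36,-1.12,0,0])

```text
clock: 9.28
tcp_pos: [0.5198, -0.0127, 0.1116]
orientation: [1.0, 0.0, 0.001, 0.001]
ft_force: [4.4, -3.1, 0.6]
finger_gap: 0.286
grip_force: 59.0
```

```bash
cat >> h.py <<'E'
from scipy.optimize import least_squares
def caro(n="top",im=None,view=None):
    C=cam(n)
    if im is None: im,_=grab_frame(n)
    if view: cv2.imwrite(view,im[:,:,::-1])
    L,_=lids(im); P=[atz(C,c,.085)[:2] for c,s in L if s[4]>(310 if n=="top" else 330)]
    P=np.array([p for p in P if np.hypot(p[0]-.567,p[1]-.185)<.11])
    out={}
    c0=np.array([.5674,.184])
    # angle clockwise of each lid about fixed centre, mod 45
    a=np.degrees(np.arctan2(P[:,1]-c0[1],P[:,0]-c0[0])); print(n,"lid angles",np.round(np.sort(a),1),"r",np.round(np.hypot(*(P-c0).T)*1e3,1))
E
python3 - <<'E'
from h import *
for n in("top","scene"):
    caro(n,cv2.imread(f"pics/{n}0.png")[:,:,::-1].copy()); caro(n,view=f"pics/{n}1.png")
o=bot.observe();print(o["tcp_pos"],o["ft_force"])
E
```

```text
top lid angles [-131.5  -86.3  -41.3] r [90.1 89.9 90.2]
top lid angles [-51.8  -4.7] r [91.5 90. ]
scene lid angles [-131.3  -85.   -40.8] r [84.5 86.3 89.9]
scene lid angles [-142.8  -96.1  -50.2] r [84.6 85.9 89.4]
[ 0.51945603 -0.01087113  0.11196313] [ 0.93189698 -1.03594652  7.02121881]
```

Request:
drive_tool(targets=[-0.07,-1.17,0,0,0.25,-1.15,0,0,0.53,-1.05,0,0,0.79,-0.87,0,0,0.98,-0.64,0,0,1.12,-0.36,0,0,1.17,-0.07,0,0,1.15,0.25,0,0,1.05,0.53,0,0,0.87,0.79,0,0,0.64,0.98,0,0,0.36,1.12,0,0])

```text
clock: 10.38
tcp_pos: [0.6082, 0.0067, 0.1119]
orientation: [1.0, 0.001, -0.001, -0.002]
ft_force: [0.7, 4.3, 7.4]
finger_gap: 0.287
grip_force: 59.7
```

Request:
drive_tool(targets=[0.07,1.17,0,0,-0.25,1.15,0,0,-0.53,1.05,0,0,-0.79,0.87,0,0,-0.98,0.64,0,0,-1.12,0.36,0,0,-1.17,0.07,0,0,-1.15,-0.25,0,0,-1.05,-0.53,0,0,-0.87,-0.79,0,0,-0.64,-0.98,0,0,-0.36,-1.12,0,0])

```text
clock: 11.38
tcp_pos: [0.5197, -0.0126, 0.112]
orientation: [1.0, 0.0, 0.001, 0.001]
ft_force: [2.9, -3.8, 5.7]
finger_gap: 0.292
grip_force: 59.4
```

Request:
drive_tool(targets=[-0.07,-1.17,0,0,0.25,-1.15,0,0,0.53,-1.05,0,0,0.79,-0.87,0,0,0.98,-0.64,0,0,1.12,-0.36,0,0,1.17,-0.07,0,0,1.15,0.25,0,0,1.05,0.53,0,0,0.87,0.79,0,0,0.64,0.98,0,0,0.36,1.12,0,0])

```text
clock: 12.38
tcp_pos: [0.6082, 0.0067, 0.112]
orientation: [1.0, 0.001, -0.001, -0.002]
ft_force: [-0.3, 3.1, 9.3]
finger_gap: 0.287
grip_force: 59.7
```

Request:
drive_tool(targets=[0.07,1.17,0,0,-0.25,1.15,0,0,-0.53,1.05,0,0,-0.79,0.87,0,0,-0.98,0.64,0,0,-1.12,0.36,0,0,-1.17,0.07,0,0,-1.15,-0.25,0,0,-1.05,-0.53,0,0,-0.87,-0.79,0,0,-0.64,-0.98,0,0,-0.36,-1.12,0,0])

```text
clock: 13.38
tcp_pos: [0.5197, -0.0126, 0.1121]
orientation: [1.0, 0.0, 0.001, 0.001]
ft_force: [3.2, -3.2, 4.9]
finger_gap: 0.29
grip_force: 59.4
```

```bash
python3 - <<'E'
from h import *
for n in("top","scene"): caro(n,view=f"pics/{n}3.png")
o=bot.observe();print(o["clock"],o["tcp_pos"],o["ft_force"])
# plate edges in the initial top image
im=cv2.imread("pics/top0.png"); C=cam("top"); g=cv2.cvtColor(im,cv2.COLOR_BGR2GRAY)
for s in cv2.createLineSegmentDetector().detect(g)[0][:,0]:
    a=atz(C,s[:2],.006)[:2];b=atz(C,s[2:],.006)[:2]
    if np.linalg.norm(a-b)>.06 and .35<a[0]<.75 and -.12<a[1]<.4: print(np.round(s),np.round(a,3),np.round(b,3),round((np.degrees(np.arctan2(*(b-a)[::-1]))+45)%90-45,2),round(np.linalg.norm(a-b),3))
E
```

```text
top lid angles [-164.9  -29.8] r [90.  89.4]
scene lid angles [-119.3  -73.2] r [84.8 87.2]
13.4833 [ 0.51945776 -0.01090258  0.1120115 ] [ 1.77392483 -0.98009301  6.41056664]
[284. 188. 313. 188.] [0.616 0.035] [ 0.614 -0.041] -1.55 0.076
[232. 157. 263. 157.] [0.703 0.174] [0.701 0.09 ] -1.68 0.083
[325. 191. 325. 158.] [ 0.607 -0.073] [ 0.694 -0.075] -1.01 0.087
[325. 258. 325. 234.] [ 0.429 -0.069] [ 0.491 -0.072] -1.93 0.062
[329. 234. 328. 258.] [ 0.491 -0.08 ] [ 0.429 -0.078] -2.5 0.062
[328. 260. 263. 259.] [ 0.425 -0.077] [0.429 0.093] -1.63 0.17
[316. 194. 316. 221.] [ 0.598 -0.049] [ 0.528 -0.047] -1.38 0.07
[176. 258. 323. 258.] [0.438 0.323] [ 0.43  -0.064] -1.2 0.387
[262. 259. 174. 260.] [0.43  0.096] [0.433 0.326] -0.75 0.23
```

Request:
drive_tool(targets=[-0.07,-1.17,0.03,0,0.25,-1.15,0.02,0,0.53,-1.05,0,0,0.79,-0.87,0,0,0.98,-0.64,0,0,1.12,-0.36,0,0,1.17,-0.07,0,0,1.15,0.25,0,0,1.05,0.53,0,0,0.87,0.79,0,0,0.64,0.98,0,0,0.36,1.12,0,0])

```text
clock: 14.48
tcp_pos: [0.6082, 0.0066, 0.1116]
orientation: [1.0, 0.001, -0.0, -0.002]
ft_force: [0.4, 4.0, 8.7]
finger_gap: 0.287
grip_force: 59.8
```

Request:
drive_tool(targets=[0.07,1.17,0,0,-0.25,1.15,0,0,-0.53,1.05,0,0,-0.79,0.87,0,0,-0.98,0.64,0,0,-1.12,0.36,0,0,-1.17,0.07,0,0,-1.15,-0.25,0,0,-1.05,-0.53,0,0,-0.87,-0.79,0,0,-0.64,-0.98,0,0,-0.36,-1.12,0,0])

```text
clock: 15.48
tcp_pos: [0.5197, -0.0127, 0.1117]
orientation: [1.0, 0.0, 0.001, 0.001]
ft_force: [2.8, -3.1, 6.6]
finger_gap: 0.29
grip_force: 59.5
```

Request:
drive_tool(targets=[-0.07,-1.17,0,0,0.25,-1.15,0,0,0.53,-1.05,0,0,0.79,-0.87,0,0,0.98,-0.64,0,0,1.12,-0.36,0,0,0,0,0,0,0,0,0,0])

```text
clock: 16.15
tcp_pos: [0.5547, 0.041, 0.1108]
orientation: [1.0, 0.001, -0.002, 0.0]
ft_force: [-0.6, -0.3, 6.5]
finger_gap: 0.29
grip_force: 59.2
```

```bash
python3 - <<'E'
from h import *
for n in("top","scene"): caro(n,view=f"pics/{n}4.png")
o=bot.observe();print(o["clock"],o["tcp_pos"],o["ft_force"])
for n in("top","scene"):
    C=cam(n)
    for q,z in(("spout",.11),("next_cup",.08)):
        for k in pinpoint(n,q)[:2]: print(n,q,np.round(k["uv"],1),round(k["p"],2),np.round(atz(C,k["uv"],z),4))
a=cv2.imread('pics/top4.png')[140:280,160:340];b=cv2.imread('pics/scene4.png')[170:310,390:570]
cv2.imwrite('pics/c4.png',np.hstack([cv2.resize(x,None,fx=2.2,fy=2.2,interpolation=cv2.INTER_CUBIC) for x in(a,b)]))
E
```

```text
top lid angles [-134.] r [89.8]
scene lid angles [-134.   -87.5  -42.8] r [84.6 86.2 90.2]
16.25 [0.55445867 0.04088951 0.11084893] [-0.58348607 -0.42603108  6.68422351]
top spout [217.6 167.7] 0.68 [0.6578 0.1895 0.11  ]
top spout [339.3 133.1] 0.54 [ 0.7375 -0.1114  0.11  ]
scene spout [461.6 249. ] 0.88 [0.6581 0.1904 0.11  ]
scene next_cup [457. 259.] 0.62 [0.6616 0.1903 0.08  ]
```

View pics/c4.png

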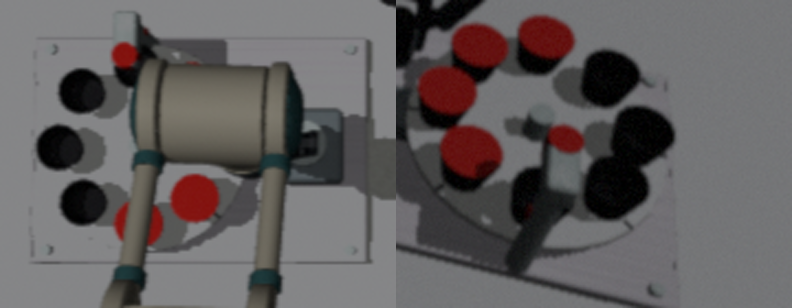

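```bash
python3 - <<'E'
from h import *
for n,(v0,v1,u0,u1) in dict(top=(140,185,190,250),scene=(210,300,420,520)).items():
    C=cam(n); im,d=grab_frame(n); hsv=cv2.cvtColor(im,cv2.COLOR_RGB2HSV)
    A=[(atd(C,(u,v),d[v,u]),hsv[v,u]) for v in range(v0,v1) for u in range(u0,u1) if d[v,u]>0]
    P=np.array([a for a,_ in A]);red=np.array([((h[0]<8)|(h[0]>172))&(h[1]>190) for _,h in A])
    for nm,m in(("grey",~red),("red",red)):
        for lo,hi in((.10,.115),(.115,.135),(.135,.152),(.152,.175)):
            q=P[m&(P[:,2]>lo)&(P[:,2]<hi)&(P[:,0]>.63)&(abs(P[:,1]-.185)<.03)]
            if len(q)>4: print(n,nm,lo,len(q),"x",np.round(np.percentile(q[:,0],[3,97]),4),"y",np.round(np.percentile(q[:,1],[3,50,97]),4))
    # turntable rim/hub post
    q=P
    if n=="top":
        im0=cv2.imread("pics/top0.png")[:,:,::-1].copy(); cv2.imwrite("pics/post.png",im0[140:260,165:345,::-1])
E
python3 - <<'E'
import sys; sys.path.insert(0,'.')
from h import *
C=cam("top")
# screws/plate corners: full plate outline from initial image (crop px/2.6+offset)
for z in(.006,):
    for u,v in((94,150),(488,150),(490,413),(89,413)): print(np.round(atz(C,(140+u/2.6,100+v/2.6),z),4))
for p in((115,162),(467,162),(468,399),(110,399)): print("screw",np.round(atz(C,(140+p[0]/2.6,100+p[1]/2.6),.01),4))
E
```

```text
top grey 0.1 10 x [0.686  0.6951] y [0.1697 0.1721 0.175 ]
top grey 0.115 5 x [0.6754 0.6945] y [0.1711 0.1715 0.1719]
top grey 0.135 31 x [0.6454 0.7002] y [0.1698 0.1706 0.1941]
top grey 0.152 200 x [0.6476 0.7039] y [0.1703 0.1827 0.1952]
top red 0.135 11 x [0.6437 0.6599] y [0.1699 0.1726 0.1864]
top red 0.152 83 x [0.6446 0.6672] y [0.1706 0.1818 0.192 ]
scene grey 0.1 62 x [0.691  0.7041] y [0.1727 0.18   0.1926]
scene grey 0.115 69 x [0.6926 0.7042] y [0.1737 0.182  0.1922]
scene grey 0.135 133 x [0.6546 0.7063] y [0.1717 0.1748 0.1945]
scene grey 0.152 381 x [0.6483 0.7055] y [0.1722 0.1837 0.1968]
scene red 0.1 5 x [0.693  0.6977] y [0.1715 0.1718 0.1721]
scene red 0.152 121 x [0.648  0.6669] y [0.1729 0.1844 0.1955]
[0.7042 0.3228 0.006 ]
[ 0.6952 -0.0818  0.006 ]
[ 0.4273 -0.078   0.006 ]
[0.4358 0.3263 0.006 ]
screw [0.6906 0.3    0.01  ]
screw [ 0.6826 -0.06    0.01  ]
screw [ 0.4418 -0.0562  0.01  ]
screw [0.4494 0.304  0.01  ]
```

Request:
drive_tool(targets=[1.17,-0.07,0,0,1.15,0.25,0,0,1.05,0.53,0,0,0.87,0.79,0,0,0.64,0.98,0,0,0,0,0,0,0,0,0,0])

```text
clock: 17.13
tcp_pos: [0.6046, 0.0164, 0.111]
orientation: [1.0, 0.0, -0.0, -0.001]
ft_force: [3.4, 2.0, 5.8]
finger_gap: 0.289
grip_force: 59.6
```

```bash
python3 - <<'E'
from h import *
for n in("top","scene"): caro(n,view=f"pics/{n}5.png")
o=bot.observe();print(o["clock"],o["tcp_pos"],o["ft_force"])
p=o["tcp_pos"][:2]-[.5645,-.0039]; print(np.hypot(*p),np.degrees(np.arctan2(-p[1],p[0])))
E
```

```text
top lid angles [-135.6  -91.2] r [90.1 90.8]
scene lid angles [-136.5  -90.1  -44.6] r [84.5 86.  89.9]
17.2333 [0.60452709 0.01660081 0.11105932] [2.97661404 1.74377997 6.27318338]
0.044971676138252065 -27.120317801526515
```

Request:
drive_tool(targets=[0,0,-0.2,0,0,0,-0.3,0,0,0,-0.3,0,0,0,0,0,0,0,0,0])

```text
clock: 17.65
tcp_pos: [0.6048, 0.0158, 0.119]
orientation: [1.0, 0.0, 0.0, -0.0]
ft_force: [3.0, 1.7, 3.7]
finger_gap: 0.29
grip_force: 59.6
```

Request:
drive_tool(targets=[0,0,0,0,0,0,0,0,0,0,0,0,0,0,0,0,0,0,0,0,0,0,0,0,0,0,0,0,0,0,0,0], claw=0)

```text
clock: 18.32
tcp_pos: [0.6045, 0.0154, 0.1187]
orientation: [1.0, 0.0, -0.0, 0.0]
ft_force: [0.0, -0.0, 0.3]
finger_gap: 0.999
grip_force: 0.0
```

Request:
drive_tool(targets=[0,0,-1,0,0,0,-2.5,0,0,0,-4,0,0,0,-4,0,0,0,-4,0,0,0,-3,0,-3,2,-1,0,-3.5,2,0,0,-3.5,2,0,0,-3.5,2,0,0,0,0,0,0,0,0,0,0])

```text
clock: 19.32
tcp_pos: [0.4683, -0.0651, 0.3153]
orientation: [1.0, -0.001, 0.001, 0.0]
ft_force: [0.6, -0.1, 0.2]
finger_gap: 1.002
grip_force: 0.0
```

Request:
drive_tool(targets=[-3,2.8,0,0,-3,2.8,0,0,-3,2.8,0,0,-3,2.8,0,0,-3,2.8,0,0,-3,2.8,0,0,0,0,0,0])

```text
clock: 19.9
tcp_pos: [0.2859, -0.238, 0.3145]
orientation: [1.0, -0.005, -0.001, 0.002]
ft_force: [-0.0, 0.6, -0.4]
finger_gap: 1.0
grip_force: 0.0
```

```bash
python3 - <<'E'
from h import *
for n in("top","scene"):
    caro(n,view=f"pics/{n}6.png"); C=cam(n)
    for q,z in(("spout",.11),("next_cup",.08),("grip_center",.138),("jug_center",.105),("shaker_center",.0525)):
        for k in pinpoint(n,q)[:1]: print(n,q,round(k["p"],2),np.round(atz(C,k["uv"],z),4))
print(bot.observe()["tcp_pos"],bot.observe()["clock"])
a=cv2.imread('pics/top6.png')[110:270,140:420];b=cv2.imread('pics/scene6.png')[120:320,220:570]
cv2.imwrite('pics/c6.png',np.hstack([cv2.resize(x,(400,260),interpolation=cv2.INTER_CUBIC) for x in(a,b)]))
E
```

```text
top lid angles [-136.3  -91.2  -46.2  178.5] r [90.4 90.  89.7 89.7]
top spout 0.82 [0.661  0.1839 0.11  ]
top next_cup 0.62 [0.6549 0.1736 0.08  ]
top grip_center 0.67 [0.6005 0.0235 0.138 ]
top jug_center 0.56 [ 0.635  -0.2274  0.105 ]
top shaker_center 0.91 [ 0.5163 -0.237   0.0525]
scene lid angles [-136.7  -90.1  -44.7] r [84.9 86.1 89.7]
scene spout 0.69 [0.6527 0.1925 0.11  ]
scene next_cup 0.72 [0.6619 0.1822 0.08  ]
scene grip_center 0.7 [0.5981 0.0209 0.138 ]
scene jug_center 0.76 [ 0.6419 -0.2218  0.105 ]
scene shaker_center 0.73 [ 0.5194 -0.229   0.0525]
[ 0.29016346 -0.23198666  0.31375606] 20.5
```

View pics/c6.png

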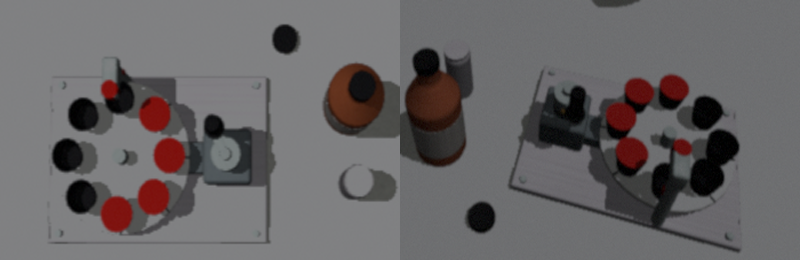

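```bash
python3 -c "
from rig import bot
print(bot.job_done())"
```

```text
the job is handed in; nothing more can be done
None
```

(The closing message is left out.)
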